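# Slide the board sled to the test place and hold the probe on the red-ringed point

## Robot

A 7-joint arm with a two-finger parallel gripper is mounted at the origin on a cart in front of the work surface, level with it; the furniture and walls round the work are solid. World frame = base frame: x ahead of the robot, y to its left, z up, the work surface at z = 0. Lengths are in m, angles in degrees, forces in N, time in s.
With the tool pointing down it reaches from about 0.425 to 0.925 m from the base axis. Payload 6.8 kg.
Tool frame: the origin (TCP) lies at the very end of the fingers, on their centre line; the grasp point (between the pads) lies 19 mm behind it (arm.tcp_to_grasp is the z of the grasp point in the tool frame, in m); z points along the fingers, y is the line along which they close (so a half turn about z gives the same grasp; the last joint's range is limited). The gripper opens to 88 mm and grips with 3 to 60 N. Pads are 20 mm wide; open, the fingers measure 115 mm over their backs; the gripper's body (75 mm by 178 mm) begins 61 mm behind the grasp point.
Start: joints at [69.723, 27.33, 1.283, 89.118, -0.659, 63.558, -4.761], TCP at [0.164, -0.655, 0.223] pointing down, gripper open.
Joint ranges: [-169.35, 169.35], [-19.33, 120.38], [-80.79, 83.38], [13.8, 139.57], [-78.32, 258.32], [9.67, 109.79], [-169.56, 169.56]. Speed limits (degrees/s): [136.94, 136.94, 180, 180, 180, 180, 180].

## Interface

Orientations are given as a 3x3 rotation matrix whose columns are the frame's x, y, z axes.
In Python, from bench import arm gives the robot as it stands. The module is installed in compiled form; this text tells all that it offers.
- The arm moves only by the tool carry_out, never from a script. Its argument "rows" is a list of rows, each a list of 3 entries, a list of its own where there are three numbers: the shift along the tool's x, y, z in cm, then the turn about the tool's z in degrees, then the finger opening in cm, from 0 to 8.78. A call has exactly 5 rows; each row is the pose to reach, as a shift and turn from the pose commanded when the call began, along the tool's axes at that moment; what a row does not reach only later rows make up. A row lasts 1/12 s, in which the tool goes at most 41.7 mm and 7.16 degrees, less where a joint would pass 70% of its speed; a pose out of reach is approached as far as the arm can. A call with a gripper value outside its range is refused whole. The fingers move at their own pace and stop on an object; "squeeze" is the grip in N (left out, the last holds). Time passes only in rows, so rows that repeat a pose let the fingers close, or fill a call up. It gives the time, the measured TCP pose, the force, the opening and the grip force at its end, in the units of the state.
- arm.get_state(): the state, without advancing time (a new reading comes with each control period).
- arm.camera(name): name is "scene" or "top" or "wrist"; returns the picture (420x560x3 uint8, blue, green, red); there is no depth.
- arm.get_calibration(name): a dict with "fov_y" (degrees; the focal length in pixels is half the picture's height over the tangent of half this angle, whatever the lens; pixels are square), "cx", "cy" (the principal point, pixels), "k1" (the pictures are not rectified: a ray, as slopes to the right and down, at radius r is drawn at 1 + k1 r^2 times it, then the intrinsics apply), "R" (3x3) and "t" (3): a world point X has camera coordinates R X + t; the wrist camera has in their place "mount" (4x4, takes a point from camera to tool coordinates, whose origin is the TCP and whose axes are the flange's). Camera axes: x right, y down, z forward; pixel columns grow to the right and rows downward; lengths in m; the calibration is good to about 2 mm. A picture is of the moment at which its call begins: read the wrist's pose just before it. get_calibration takes no time and is no camera call.
- arm.close_job(): hands the job in; it is judged then, once.
The state is a dict: "t": time; "joint_positions": joint angles; "qd": joint speeds; "joint_torque": joint torques, N m; "eef_pos": TCP position; "orientation": TCP orientation; "ft_force": force on the tool from outside, world axes, zero at the start; "wrist_torque": the same for the moment, N m; "finger_gap": finger opening in m; "grip_force": force on a finger pad.
Only numpy, scipy, OpenCV 4.12 (cv2) and the standard library are available. Lean on these libraries where they do the work, as an engineer would, in place of code of your own. Each camera call takes 0.05 s, during which the arm holds its last target. There are 200 camera calls.

## Task

Slide the black board sled along the bench, without lifting it, from the white taped outline into the blue one, squarely inside the tape, and let go of it. Then take the test probe out of its stand and hold it upright with its sprung tip on the brass point ringed in red on the board, pressed gently so that the tip is about half-way in. Finish while still holding it there; leave the other things alone.

Things in the scene. Friction and masses are not known exactly. Their poses are not given: they have to be found in the camera images.
- sled: Board sled: black base 76 x 106 x 10 mm (its x, y, z) with a green board on it (top 16 mm up, x -34..34, y -50..14 mm) and an upright grip bar along its +y side. Origin at the centre of its underside, z up. Loose, about 0.4 kg, slides on the bench top (z = 0).
- sled_grip (a point): Centre of the sled's aluminium grip bar (in the sled at x 0, y 40, z 27 mm), axes as the sled's. The bar is 56 mm long in x, 14 mm thick in y, and stands from 10 to 44 mm above the bench; it is gripped across its thickness. 25 mm of low base and board (at most 18 mm high) lie on its -y side; 6 mm of base on its +y side.
- test_point (a point): Centre of the top of the brass test point ringed in red on the board (brass 12 mm across, ring 17 mm), in the sled at x 20, y -36, z 16 mm; 16 mm above the bench. Like points ringed in blue (x -20, y -36) and white (x 24, y -13) are not to be used.
- place_blue: Blue taped outline on the bench, the test place: rectangle 98 x 128 mm (x, y) inside the 6 mm tape, lying flat, no obstacle. Origin at its centre on the bench, axes as the sled's should lie.
- place_white: White taped outline of the same size, where the sled waits at the start. Blue may lie beyond or before white. Origin at its centre on the bench.
- probe_stand: Fixed grey block 44 x 44 x 50 mm with an upright round hole of 15 mm, 46 mm deep, in which the probe stands. Origin at the centre of its underside. Tall fixed things near: a hot-air handle in its stand, x 0.46..0.64, y -0.15..0.01, 0.28 m tall, between this block and the sled; a microscope from x 0.46, y -0.36 on to the right, 0.44 m tall.
- probe: Test probe, 0.06 kg, standing upright. Origin at the lower end of its brass nose, +z up the barrel. Nose 10 mm thick, z 0..26 mm; black collar 25 mm across, z 26..31 (rests on the stand's top); red round barrel 16 mm across, z 31..103. A thin sprung steel tip sticks out 12 mm below the nose. Lift it 40 mm straight up to clear the stand.
- probe_grip (a point): On the probe's axis in the red barrel, 70 mm above the nose end and 82 mm above the point of the free tip; the place to grip, 94 mm above the bench at the start. +z up the barrel.
- probe_point (a point): Lower end of the probe's sprung steel tip (ball end 4 mm across), on the probe's axis, 12 mm below the nose end while the tip is free.
- probe_tip (a joint): How far the sprung tip is pushed into the probe, m: 0 free, 0.010 fully in. Spring: 1 N at the first movement, 3.5 N fully in; beyond that it is rigid.
- multimeter: Yellow multimeter, 124 x 62 x 34 mm, a loose bystander. Origin under its centre.
- solder_spool: White spool of solder, 51 mm across, 34 mm high, a loose bystander. Origin under its centre.
- wool_tin: Round tin of brass wool, 63 mm across, 28 mm high, a loose bystander. Origin under its centre.
- kapton_roll: Roll of amber tape, 68 mm across, 12 mm high, a loose bystander lying flat. Origin under its centre.
- eraser: Eraser in a blue sleeve, 20 x 45 x 12 mm, a loose bystander. Origin under its centre.
Mind the look-alikes: they are no part of the job. There is more than one size of the probe_stand; the job needs the smaller.

How it is judged:
By the outcome, as a careful person would: the job done as asked, in the order asked, and still so for the second after the job is handed in, while the arm keeps its last pose, push and grip.
It also fails if it takes over 72 s, if anything falls off the work surface, if the arm or the gripper's body presses on something with over 40 N, if the wrist force passes 120 N, or if a joint passes its speed limit or range.

## Working session

There is one attempt and no reset: what is moved stays moved. The work goes in short steps, Python scripts to look and compute and a tool call to move; the robot and the scene stay as the last step left them, time stands still between calls to the robot, and variables do not carry over. Pictures are saved under pics/ and viewed, at most 11 in all, crops included, and the job is handed in when it is done.

Besides the shell and the picture viewer there is one more tool, called after "Call:" by a JSON object that holds its "name" and its "arguments". carry_out: Moves the arm, as the interface text tells. Its arguments: {"type":"object","properties":{"rows":{"type":"array"},"squeeze":{"type":"number"}},"required":["rows"]}

```bash
mkdir -p pics
cat > h.py <<'E'
import numpy as np, cv2
from bench import arm
def K(c):
    f=210/np.tan(np.radians(c['fov_y'])/2); return f
def pose(c,s=None):
    if 'R' in c: return np.array(c['R']),np.array(c['t'])
    M=np.array(c['mount']); Rt=np.array(s['orientation']); p=np.array(s['eef_pos'])
    Rcw=Rt@M[:3,:3]; tcw=Rt@M[:3,3]+p
    return Rcw.T,-Rcw.T@tcw
def unproj(name,uv,z,s=None):
    c=arm.get_calibration(name); R,t=pose(c,s); f=K(c); out=[]
    uv=np.atleast_2d(np.array(uv,float)); zz=np.broadcast_to(z,len(uv))
    for (u,v),h in zip(uv,zz):
        d=np.array([(u-c['cx'])/f,(v-c['cy'])/f]); q=d.copy()
        for _ in range(30): q=d/(1+c['k1']*(q@q))
        r=R.T@np.r_[q,1]; o=-R.T@t
        out.append(o+r*(h-o[2])/r[2])
    return np.array(out)
def proj(name,X,s=None):
    c=arm.get_calibration(name); R,t=pose(c,s); f=K(c)
    p=np.atleast_2d(X)@R.T+t; q=p[:,:2]/p[:,2:]
    q=q*(1+c['k1']*(q**2).sum(1,keepdims=True))
    return q*f+[c['cx'],c['cy']]
def snap(name,fn):
    s=arm.get_state(); im=np.array(arm.camera(name)); cv2.imwrite('pics/'+fn,im); return s,im
E
python3 - <<'E'
from h import *
for n in ('top','scene'): snap(n,n+'1.png')
s=arm.get_state(); print(s['eef_pos'],np.round(s['orientation'],3),s['t'],arm.tcp_to_grasp)
print(arm.get_calibration('wrist'))
E
```

```text
[ 0.16412527 -0.65422559  0.22180554] [[ 0.97   0.243 -0.   ]
 [ 0.243 -0.97   0.001]
 [-0.    -0.002 -1.   ]] 0.1 -0.0187
{'fov_y': 69.18661903040095, 'cx': 277.77747298879706, 'cy': 212.55196754353403, 'k1': 0.005039349735762926, 'mount': array([[ 5.08385231e-04, -9.63194770e-01, -2.68803973e-01,
         7.31189492e-02],
       [ 9.99999870e-01,  4.76414506e-04,  1.84168422e-04,
        -1.74743170e-03],
       [-4.93279485e-05, -2.68804032e-01,  9.63194887e-01,
        -1.62028477e-01],
       [ 0.00000000e+00,  0.00000000e+00,  0.00000000e+00,
         1.00000000e+00]])}
```

View pics/top1.png

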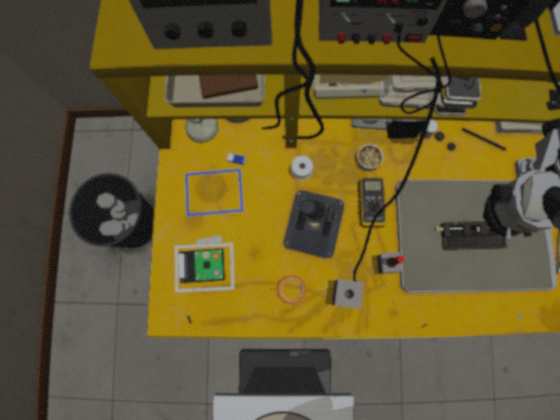

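View pics/scene1.png

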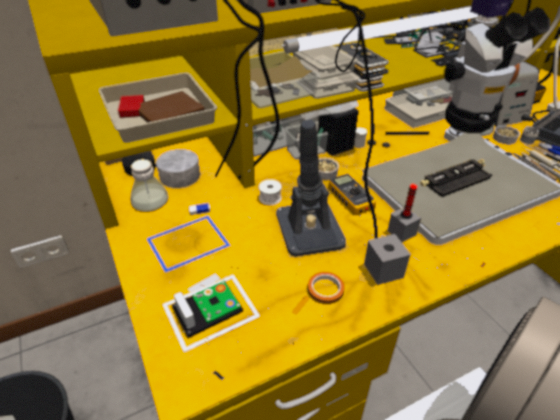

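The top view shows the sled in the white outline at (204,266), with its grip bar on the left, and blue beyond it at (214,192). There are two grey stands: the small one at (390,262) holds the red probe, and the bigger one at (349,292) is empty. The job needs the small one. I'll confirm it in an enlarged crop.

Run:
```python
from h import *
im=cv2.imread('pics/top1.png')
a=cv2.resize(im[155:305,165:255],None,fx=4,fy=4,interpolation=cv2.INTER_CUBIC)
b=cv2.resize(im[235:310,325:435],None,fx=4,fy=4,interpolation=cv2.INTER_CUBIC)
o=np.zeros((600,800,3),np.uint8); o[:600,:360]=a; o[:300,360:800]=b
cv2.imwrite('pics/crop1.png',o)
# blue tape
hsv=cv2.cvtColor(im,cv2.COLOR_BGR2HSV)
m=cv2.inRange(hsv,(105,90,60),(135,255,255)); m[:165]=0;m[225:]=0;m[:,:175]=0;m[:,250:]=0
pt=np.argwhere(m)[:,::-1].astype(np.float32); W=unproj('top',pt,0)[:,:2]
print('blue',len(pt),cv2.minAreaRect(W.astype(np.float32)*1000))
m=cv2.inRange(hsv,(0,0,150),(180,70,255)); m[:240]=0;m[297:]=0;m[:,:168]=0;m[:,242:]=0
n,l,st,_=cv2.connectedComponentsWithStats(m,connectivity=8); print(st)
k=1+np.argmax(st[1:,2]*st[1:,3]); pt=np.argwhere(l==k)[:,::-1]
print('white',cv2.minAreaRect(unproj('top',pt,0)[:,:2].astype(np.float32)*1000))
m=cv2.inRange(hsv,(45,90,50),(85,255,255));m[:240]=0;m[297:]=0;m[:,:168]=0;m[:,242:]=0
pt=np.argwhere(m)[:,::-1]
print('board',cv2.minAreaRect(unproj('top',pt,.016)[:,:2].astype(np.float32)*1000))
m=cv2.inRange(hsv,(0,150,60),(8,255,255))|cv2.inRange(hsv,(172,150,60),(180,255,255));m[:240]=0;m[280:]=0;m[:,:370]=0;m[:,415:]=0
pt=np.argwhere(m)[:,::-1];print('red',pt.min(0),pt.max(0),unproj('top',[pt.max(0)*[1,0]+[0,pt[:,1].mean()], pt.min(0)*[1,0]+[0,pt[:,1].mean()]],[.115,.06]))
for h in(0.05,): print('stand',unproj('top',[[379,272],[390,262]],h))
```

```text
blue 187 ((628.8115234375, 172.98040771484375), (106.60411071777344, 136.60824584960938), 5.294519424438477)
[[     0      0    560    420 234396]
 [   175    240     59     52    788]
 [   203    252      6      6     16]]
white ((448.46044921875, 189.51608276367188), (121.28263092041016, 140.1547088623047), 2.854804754257202)
board ((447.31201171875, 176.0753173828125), (70.50825500488281, 68.00434875488281), 4.500022888183594)
red [396 256] [404 261] [[ 0.45031364 -0.25546761  0.115     ]
 [ 0.45589924 -0.25372236  0.06      ]]
stand [[ 0.4272984  -0.21615059  0.05      ]
 [ 0.44964779 -0.24233823  0.05      ]]
```

View pics/crop1.png

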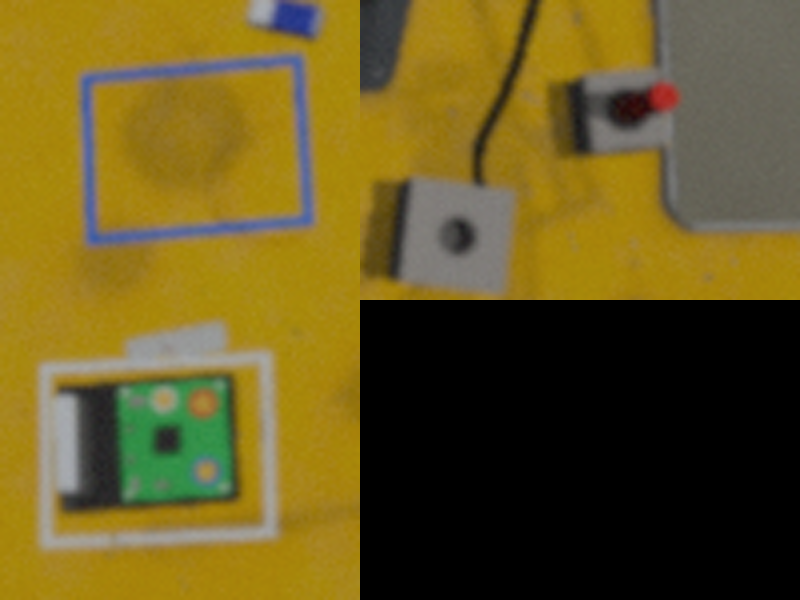

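The crop confirms it: the small stand with the red probe has its block top at about (387,264), and the empty one is clearly larger. Blue is about (0.629,0.173), yaw 5°. The sled is about (0.446,0.194), yaw 4.5°. I'll go up first, then round to the left above the tall things.

Call:
{"name": "carry_out", "arguments": {"rows": [[[0,0,-3.5],0,8.7],[[0,0,-7],0,8.7],[[0,0,-10.5],0,8.7],[[0,0,-13.8],0,8.7],[[0,0,-13.8],0,8.7]]}}

```text
t: 0.52
eef_pos: [0.1649, -0.6572, 0.3684]
orientation: [[0.97, 0.243, 0.004], [0.243, -0.97, -0.011], [0.001, 0.011, -1.0]]
ft_force: [0.3, -0.9, 1.1]
finger_gap: 0.087
grip_force: 0.0
```

Call:
{"name": "carry_out", "arguments": {"rows": [[[2.9,-2.9,0],0,8.7],[[5.8,-5.8,0],0,8.7],[[8.7,-8.7,0],0,8.7],[[11.6,-11.6,0],0,8.7],[[14.5,-14.5,0],0,8.7]]}}

```text
t: 0.93
eef_pos: [0.2701, -0.4768, 0.3601]
orientation: [[0.97, 0.243, -0.0], [0.243, -0.97, 0.001], [-0.0, -0.001, -1.0]]
ft_force: [-0.1, -0.1, 0.0]
finger_gap: 0.0871
grip_force: 0.0
```

Call:
{"name": "carry_out", "arguments": {"rows": [[[2.9,-2.9,0],0,8.7],[[5.8,-5.8,0],0,8.7],[[8.7,-8.7,0],0,8.7],[[11.6,-11.6,0],0,8.7],[[14.5,-14.5,0],0,8.7]]}}

```text
t: 1.35
eef_pos: [0.3753, -0.3009, 0.3603]
orientation: [[0.97, 0.243, -0.0], [0.243, -0.97, -0.0], [-0.0, 0.0, -1.0]]
ft_force: [0.9, -0.4, -0.0]
finger_gap: 0.0869
grip_force: 0.0
```

Run:
```python
from h import *
import json
s,im=snap('wrist','w_probe.png'); json.dump({k:np.array(s[k]).tolist() for k in('eef_pos','orientation')},open('w_probe.json','w'))
print(s['eef_pos'],proj('wrist',[[.45,-.245,.05],[.452,-.25,.12]],s))
```

```text
[ 0.3753284  -0.30087955  0.36034872] [[254.61772262 118.42991521]
 [254.77841827 116.24780768]]
```

Call:
{"name": "carry_out", "arguments": {"rows": [[[1.3,-2.8,0],0,8.7],[[2.6,-5.6,0],0,8.7],[[3.9,-8.4,0],0,8.7],[[5.2,-11.2,0],0,8.7],[[6.5,-14,0],0,8.7]]}}

```text
t: 1.82
eef_pos: [0.4037, -0.15, 0.3603]
orientation: [[0.97, 0.243, -0.0], [0.243, -0.97, -0.0], [-0.0, -0.0, -1.0]]
ft_force: [0.1, -0.6, 1.1]
finger_gap: 0.0868
grip_force: 0.0
```

Call:
{"name": "carry_out", "arguments": {"rows": [[[1.3,-2.8,0],0,8.7],[[2.6,-5.6,0],0,8.7],[[3.9,-8.4,0],0,8.7],[[5.2,-11.2,0],0,8.7],[[6.5,-14,0],0,8.7]]}}

```text
t: 2.23
eef_pos: [0.4327, 0.0016, 0.3604]
orientation: [[0.97, 0.243, -0.0], [0.243, -0.97, -0.0], [-0.0, 0.0, -1.0]]
ft_force: [-0.1, 0.3, 0.4]
finger_gap: 0.087
grip_force: 0.0
```

Call:
{"name": "carry_out", "arguments": {"rows": [[[0.7,-3,0],0,8.7],[[1.4,-6,0],0,8.7],[[2.1,-9,0],0,8.7],[[2.8,-12,0],0,8.7],[[2.8,-12,0],0,8.7]]}}

```text
t: 2.65
eef_pos: [0.4298, 0.1295, 0.3607]
orientation: [[0.968, 0.252, 0.0], [0.252, -0.968, 0.002], [0.001, -0.002, -1.0]]
ft_force: [0.1, 0.1, 0.0]
finger_gap: 0.0868
grip_force: 0.0
```

Call:
{"name": "carry_out", "arguments": {"rows": [[[0.6,-2.5,3],2,8.7],[[1.2,-5,6],4,8.7],[[1.8,-7.5,9],6,8.7],[[2.3,-9,12],9,8.7],[[2.3,-9,15],9,8.7]]}}

```text
t: 3.07
eef_pos: [0.4308, 0.2196, 0.2093]
orientation: [[0.996, 0.09, 0.0], [0.09, -0.996, 0.002], [0.0, -0.002, -1.0]]
ft_force: [0.8, 0.3, -0.2]
finger_gap: 0.087
grip_force: 0.0
```

Call:
{"name": "carry_out", "arguments": {"rows": [[[0,0,0],0,8.7],[[0,0,0],0,8.7],[[0,0,0],0,8.7],[[0,0,0],0,8.7],[[0,0,0],0,8.7]]}}

```text
t: 3.48
eef_pos: [0.4325, 0.2163, 0.2124]
orientation: [[0.996, 0.087, 0.003], [0.087, -0.996, 0.001], [0.003, -0.0, -1.0]]
ft_force: [-0.3, -0.1, -0.1]
finger_gap: 0.0871
grip_force: 0.0
```

Run:
```python
from h import *
s,im=snap('wrist','w_sled.png'); print(s['eef_pos'],np.round(s['orientation'],3))
```

```text
[0.43253528 0.2163253  0.2124307 ] [[ 0.996  0.087  0.003]
 [ 0.087 -0.996  0.001]
 [ 0.003 -0.    -1.   ]]
```

View pics/w_sled.png

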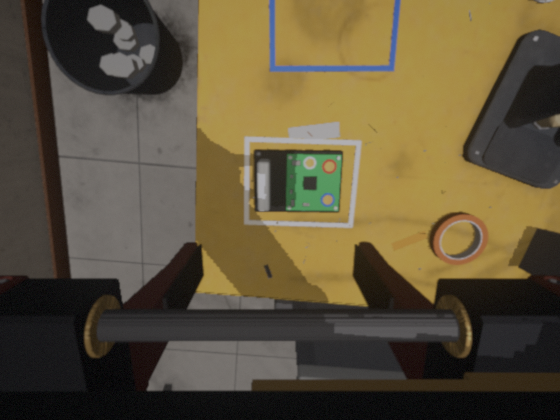

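The wrist picture shows the sled at about (298,182), its grip bar at (263,185), red-ringed point at (329,166), and the near edge of the blue tape at row 68, columns 272–397.

```bash
cat >> h.py <<'E'
def rect(name,im,mask,z,s,box):
    u0,v0,u1,v1=box; m=np.zeros_like(mask); m[v0:v1,u0:u1]=mask[v0:v1,u0:u1]
    n,l,st,_=cv2.connectedComponentsWithStats(m); k=1+np.argmax(st[1:,4])
    c=max(cv2.findContours((l==k).astype(np.uint8),cv2.RETR_EXTERNAL,cv2.CHAIN_APPROX_NONE)[0],key=len)[:,0,:]
    r=cv2.minAreaRect((unproj(name,c,z,s)[:,:2]*1000).astype(np.float32)); return np.round(r[0],1),np.round(r[1],1),round(r[2],2)
def sled(name,im,s,box):
    h=cv2.cvtColor(im,cv2.COLOR_BGR2HSV)
    g=cv2.morphologyEx(cv2.inRange(h,(45,80,40),(90,255,255)),cv2.MORPH_CLOSE,np.ones((9,9)))
    print('board',rect(name,im,g,.016,s,box))
    k=cv2.morphologyEx(g|cv2.inRange(h,(0,0,0),(180,255,45)),cv2.MORPH_CLOSE,np.ones((5,5)))
    print('base+board@.010',rect(name,im,k,.010,s,box))
    b=cv2.inRange(h,(0,0,90),(180,60,255)); print('bar@.044',rect(name,im,b,.044,s,(box[0],box[1],box[0]+30,box[3])))
E
python3 - <<'E'
from h import *
s=arm.get_state(); im=cv2.imread('pics/w_sled.png'); 
sled('wrist',im,s,(251,146,346,216))
h=cv2.cvtColor(im,cv2.COLOR_BGR2HSV)
w=cv2.inRange(h,(0,0,120),(180,70,255)); print('white',rect('wrist',im,w,0,s,(240,134,364,230)))
print('blue near corners',unproj('wrist',[[272,69],[396,69]],0,s))
print(unproj('wrist',[[329.5,166]],.016,s), proj('wrist',[s['eef_pos']],s))
c=cv2.resize(im[130:235,235:370],None,fx=5.5,fy=5.5,interpolation=cv2.INTER_CUBIC); cv2.imwrite('pics/crop2.png',c)
E
```

```text
board (array([446.5, 177.8]), array([68.5, 65.2]), 4.63)
base+board@.010 (array([445.9, 187.8]), array([71.8, 88. ]), 5.05)
bar@.044 (array([441.6, 235.2]), array([55.7, 13.3]), 4.6)
white (array([443.6, 190.5]), array([116.8, 140.5]), 3.35)
blue near corners [[0.56807945 0.23652395 0.        ]
 [0.58025027 0.09731884 0.        ]]
[[0.46744698 0.16027163 0.016     ]] [[280.5935353  258.69279248]]
```

View pics/crop2.png

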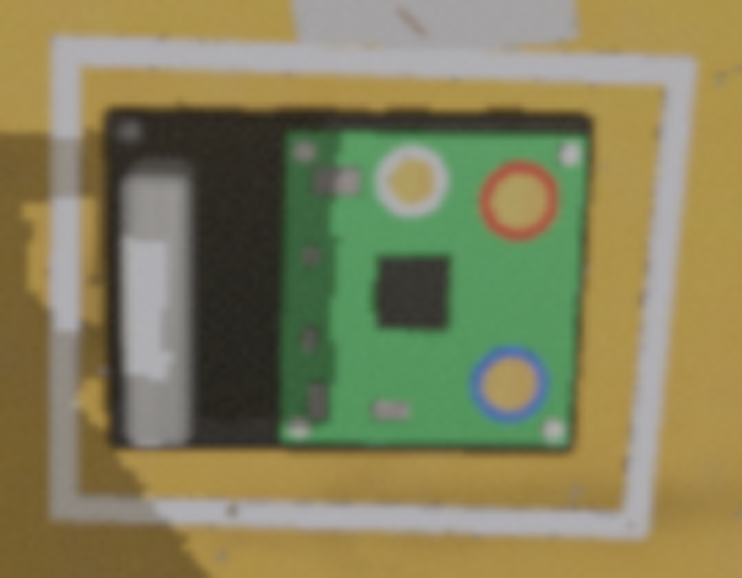

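Sled and bar agree: the grip centre is (0.4416,0.2352), yaw 4.6°. Blue is (0.629,0.172), yaw 5.1°, and the tool is already at 5.0°. I'll move above the bar with the fingers narrowed.

Call:
{"name": "carry_out", "arguments": {"rows": [[[1.1,-1.8,3],0,3.4],[[1.1,-1.8,6],0,3.4],[[1.1,-1.8,9],0,3.4],[[1.1,-1.8,12],0,3.4],[[1.1,-1.8,14],0,3.4]]}}

```text
t: 3.95
eef_pos: [0.4405, 0.2346, 0.0691]
orientation: [[0.996, 0.088, -0.001], [0.088, -0.996, -0.001], [-0.001, 0.001, -1.0]]
ft_force: [0.1, 0.0, 0.8]
finger_gap: 0.0575
grip_force: 0.0
```

Call:
{"name": "carry_out", "arguments": {"rows": [[[0,0,0],0,3.4],[[0,0,0],0,3.4],[[0,0,0],0,3.4],[[0,0,0],0,3.4],[[0,0,0],0,3.4]]}}

```text
t: 4.37
eef_pos: [0.4418, 0.2358, 0.0723]
orientation: [[0.996, 0.088, 0.003], [0.088, -0.996, 0.001], [0.003, -0.001, -1.0]]
ft_force: [-0.4, 0.1, -1.1]
finger_gap: 0.034
grip_force: 0.0
```

Call:
{"name": "carry_out", "arguments": {"rows": [[[0,0,0],0,3.4],[[0,0,0],0,3.4],[[0,0,0],0,3.4],[[0,0,0],0,3.4],[[0,0,0],0,3.4]]}}

```text
t: 4.78
eef_pos: [0.4407, 0.2353, 0.0707]
orientation: [[0.996, 0.089, 0.0], [0.089, -0.996, -0.0], [0.0, 0.0, -1.0]]
ft_force: [0.6, -1.1, -0.5]
finger_gap: 0.0339
grip_force: 0.0
```

Call:
{"name": "carry_out", "arguments": {"rows": [[[0,0,1],0,3.4],[[0,0,2],0,3.4],[[0,0,3],0,3.4],[[0,0,4],0,3.4],[[0,0,4.8],0,3.4]]}}

```text
t: 5.2
eef_pos: [0.44, 0.235, 0.0209]
orientation: [[0.996, 0.089, -0.002], [0.089, -0.996, -0.001], [-0.002, 0.001, -1.0]]
ft_force: [0.4, 0.0, 0.9]
finger_gap: 0.0338
grip_force: 0.0
```

Call:
{"name": "carry_out", "arguments": {"rows": [[[0,0,0],0,3.4],[[0,0,0],0,3.4],[[0,0,0],0,3.4],[[0,0,0],0,1.2],[[0,0,0],0,1.2]], "squeeze": 20}}

```text
t: 5.62
eef_pos: [0.4411, 0.2355, 0.0231]
orientation: [[0.996, 0.088, 0.001], [0.088, -0.996, 0.0], [0.001, -0.0, -1.0]]
ft_force: [0.2, 0.5, 0.3]
finger_gap: 0.0237
grip_force: 0.0
```

Call:
{"name": "carry_out", "arguments": {"rows": [[[0,0,0],0,1.2],[[0,0,0],0,1.2],[[0,0,0],0,1.2],[[0,0,0],0,1.2],[[0,0,0],0,1.2]]}}

```text
t: 6.03
eef_pos: [0.441, 0.2343, 0.023]
orientation: [[0.996, 0.087, 0.0], [0.087, -0.996, -0.002], [0.0, 0.002, -1.0]]
ft_force: [-0.8, -4.4, 4.9]
finger_gap: 0.0138
grip_force: 20.0
```

Call:
{"name": "carry_out", "arguments": {"rows": [[[0,0,0],0,1.2],[[0,0,0],0,1.2],[[0,0,0],0,1.2],[[0,0,0],0,1.2],[[0,0,0],0,1.2]]}}

```text
t: 6.45
eef_pos: [0.4411, 0.2342, 0.023]
orientation: [[0.996, 0.087, 0.0], [0.087, -0.996, -0.002], [0.0, 0.002, -1.0]]
ft_force: [0.3, -4.5, 5.1]
finger_gap: 0.0139
grip_force: 20.0
```

Call:
{"name": "carry_out", "arguments": {"rows": [[[0.7,0.15,0],0,1.2],[[1.8,0.4,0],0,1.2],[[3.1,0.66,0],0,1.2],[[4.5,0.95,0],0,1.2],[[6,1.27,0],0,1.2]]}}

```text
t: 6.87
eef_pos: [0.4993, 0.2292, 0.023]
orientation: [[0.996, 0.09, -0.003], [0.09, -0.996, 0.0], [-0.003, -0.001, -1.0]]
ft_force: [-8.1, 1.4, 8.1]
finger_gap: 0.0136
grip_force: 20.0
```

Call:
{"name": "carry_out", "arguments": {"rows": [[[1.5,0.32,0],0,1.2],[[3,0.64,0],0,1.2],[[4.5,0.95,0],0,1.2],[[6,1.27,0],0,1.2],[[7.5,1.59,0],0,1.2]]}}

```text
t: 7.28
eef_pos: [0.5757, 0.2202, 0.023]
orientation: [[0.996, 0.09, -0.004], [0.09, -0.996, 0.001], [-0.004, -0.001, -1.0]]
ft_force: [-7.7, -0.1, 7.5]
finger_gap: 0.0141
grip_force: 20.0
```

Call:
{"name": "carry_out", "arguments": {"rows": [[[1.4,0.3,0],0,1.2],[[2.6,0.56,0],0,1.2],[[3.6,0.77,0],0,1.2],[[4.3,0.91,0],0,1.2],[[4.6,0.98,0],0,1.2]]}}

```text
t: 7.7
eef_pos: [0.6231, 0.2144, 0.023]
orientation: [[0.996, 0.089, -0.003], [0.089, -0.996, 0.001], [-0.003, -0.001, -1.0]]
ft_force: [-9.7, 0.3, 9.5]
finger_gap: 0.0138
grip_force: 20.0
```

Call:
{"name": "carry_out", "arguments": {"rows": [[[0,0,0],0,1.2],[[0,0,0],0,1.2],[[0,0,0],0,1.2],[[0,0,0],0,1.2],[[0,0,0],0,1.2]]}}

```text
t: 8.12
eef_pos: [0.6234, 0.2143, 0.023]
orientation: [[0.996, 0.089, -0.001], [0.089, -0.996, 0.001], [-0.001, -0.001, -1.0]]
ft_force: [-4.7, 1.6, 5.9]
finger_gap: 0.014
grip_force: 20.0
```

Run:
```python
from h import *
s,im=snap('top','top2.png'); print(s['eef_pos'],np.round(s['orientation'],3))
s,im2=snap('wrist','w_slid.png')
o=np.zeros((600,800,3),np.uint8); o[:480,:480]=cv2.resize(im[155:235,170:250],None,fx=6,fy=6,interpolation=cv2.INTER_CUBIC)
o[480:,:]=0; o[:240,480:]=cv2.resize(im2,(320,240)); cv2.imwrite('pics/slid.png',o)
```

```text
[0.6234255  0.21431844 0.02304588] [[ 0.996  0.089 -0.001]
 [ 0.089 -0.996  0.001]
 [-0.001 -0.001 -1.   ]]
```

View pics/slid.png

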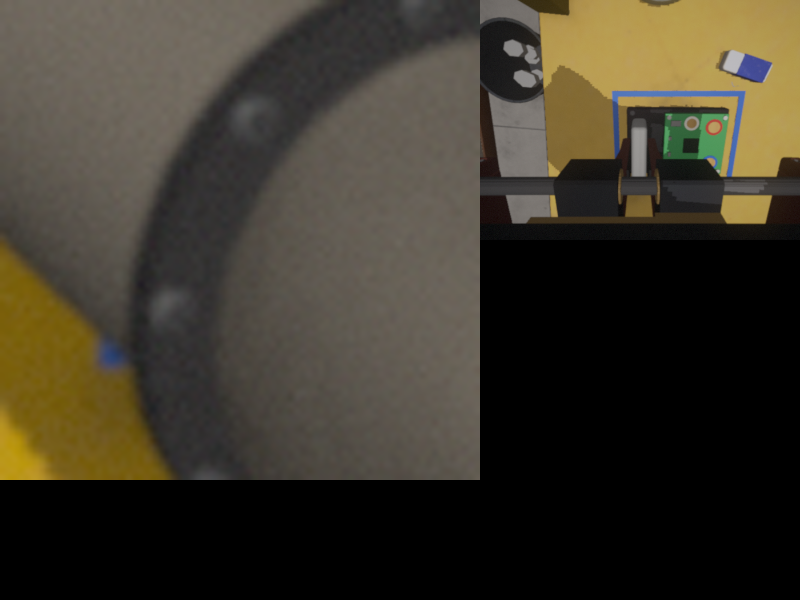

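The wrist part shows the sled inside the blue tape, with margins to the far, left and right tape. Next I'll measure those margins.

```bash
cat > m.py <<'E'
from h import *
def meas(im,s):
    h=cv2.cvtColor(im,cv2.COLOR_BGR2HSV)
    b=cv2.inRange(h,(105,110,60),(130,255,255)); n,l,st,_=cv2.connectedComponentsWithStats(b)
    k=1+np.argmax(np.where((st[1:,2]>100),st[1:,4],0)); x,y,w,hh,_=st[k]; print('bbox',st[k])
    P=np.argwhere(l==k)[:,::-1].astype(float)
    far=P[(P[:,1]<y+12)&(P[:,0]>x+15)&(P[:,0]<x+w-20)]; W=unproj('wrist',far,0,s)[:,:2]
    p=np.polyfit(W[:,1],W[:,0],1); th=-np.arctan(p[0])
    lf=P[(P[:,0]<x+w/4)&(P[:,1]>y+18)]; rt=P[(P[:,0]>x+w*3/4)&(P[:,1]>y+18)]
    R=np.array([[np.cos(th),-np.sin(th)],[np.sin(th),np.cos(th)]])
    f=lambda A: np.median(unproj('wrist',A,0,s)[:,:2]@R,axis=0)
    c=np.array([f(far)[0]-.052,(f(lf)[1]+f(rt)[1])/2])
    print('blue yaw',np.degrees(th),'centre',R@c,'span y (134)',f(lf)[1]-f(rt)[1])
    # red ring centre
    r=(cv2.inRange(h,(0,120,70),(9,255,255))|cv2.inRange(h,(172,120,70),(180,255,255))); m=np.zeros_like(r); m[y:y+130,x+60:x+w]=r[y:y+130,x+60:x+w]
    n,l,st,_=cv2.connectedComponentsWithStats(m); k=1+np.argmax(st[1:,4]); q=np.argwhere(l==k)[:,::-1]
    (u,v),rad=cv2.minEnclosingCircle(q.astype(np.float32)); T=unproj('wrist',[[u,v]],.016,s)[0,:2]
    print('ring px',u,v,'dia mm',2*rad,'world',T,'in blue frame mm (20,-36)',(R.T@T-c)*1000)
E
python3 - <<'E'
from m import *
s=arm.get_state(); meas(cv2.imread('pics/w_slid.png'),s)
E
```

```text
bbox [ 232  160  232  150 3786]
blue yaw 5.119939456056224 centre [0.62665971 0.17436089] span y (134) 0.13430532120147348
ring px 409.0 222.0 dia mm 29.12063980102539 world [0.65003358 0.14183356] in blue frame mm (20,-36) [ 20.37783439 -34.48344922]
```

The sled is within 1.5 mm of the blue centre and parallel to the tape. I'll release it, rise and look again.

Call:
{"name": "carry_out", "arguments": {"rows": [[[0,0,0],0,3.2],[[0,0,0],0,3.2],[[0,0,0],0,3.2],[[0,0,0],0,3.2],[[0,0,0],0,3.2]]}}

```text
t: 8.63
eef_pos: [0.6246, 0.2128, 0.0225]
orientation: [[0.996, 0.088, 0.0], [0.088, -0.996, -0.0], [0.0, 0.0, -1.0]]
ft_force: [0.9, 0.7, -0.7]
finger_gap: 0.032
grip_force: 0.0
```

Call:
{"name": "carry_out", "arguments": {"rows": [[[0,0,-1],0,3.2],[[0,0,-3],0,3.2],[[0,0,-6],0,3.2],[[0,0,-10],0,3.2],[[0,0,-14],0,3.2]]}}

```text
t: 9.05
eef_pos: [0.6237, 0.2129, 0.1642]
orientation: [[0.996, 0.089, -0.001], [0.089, -0.996, -0.0], [-0.001, 0.0, -1.0]]
ft_force: [0.5, -0.4, 0.4]
finger_gap: 0.0321
grip_force: 0.0
```

Call:
{"name": "carry_out", "arguments": {"rows": [[[-2,1,-4],0,3.2],[[-5,2,-8],0,3.2],[[-8,3,-8],0,3.2],[[-8,3,-8],0,3.2],[[-8,3,-8],0,3.2]]}}

```text
t: 9.47
eef_pos: [0.5466, 0.1754, 0.2445]
orientation: [[0.996, 0.089, 0.003], [0.089, -0.996, -0.001], [0.003, 0.002, -1.0]]
ft_force: [-0.4, -0.3, 0.1]
finger_gap: 0.0317
grip_force: 0.0
```

Call:
{"name": "carry_out", "arguments": {"rows": [[[0,0,0],0,3.2],[[0,0,0],0,3.2],[[0,0,0],0,3.2],[[0,0,0],0,3.2],[[0,0,0],0,3.2]]}}

```text
t: 9.88
eef_pos: [0.5476, 0.1765, 0.242]
orientation: [[0.996, 0.089, -0.001], [0.089, -0.996, 0.0], [-0.001, -0.001, -1.0]]
ft_force: [0.5, 0.2, -0.0]
finger_gap: 0.0318
grip_force: 0.0
```

Run:
```python
from m import *
s,im=snap('wrist','w_rel.png'); print(s['eef_pos'],np.round(s['orientation'],3)); 
try: meas(im,s)
except Exception as e: print(e)
h=cv2.cvtColor(im,cv2.COLOR_BGR2HSV)
q=proj('wrist',[[.628,.175,.016]],s)[0]; print(q)
u,v=q.astype(int)
try: sled('wrist',im,s,(u-48,v-36,u+48,v+36))
except Exception as e: print(e)
cv2.imwrite('pics/w_rel_c.png',cv2.resize(im[max(0,v-70):v+70,u-90:u+90],None,fx=4,fy=4,interpolation=cv2.INTER_CUBIC))
```

```text
[0.54755484 0.17650509 0.2419597 ] [[ 0.996  0.089 -0.001]
 [ 0.089 -0.996  0.   ]
 [-0.001 -0.001 -1.   ]]
bbox [ 231   77  112   89 1041]
blue yaw 5.113065596170977 centre [0.62702033 0.17435146] span y (134) 0.13308347997553843
ring px 315.5 102.5 dia mm 11.045560836791992 world [0.65255822 0.14220186] in blue frame mm (20,-36) [ 22.571049   -34.29764642]
[286.32137461 121.24365795]
board (array([627.7, 158.5]), array([67.9, 65.5]), 5.1)
base+board@.010 (array([627.9, 158.1]), array([68.9, 66.6]), 5.1)
bar@.044 (array([625. , 215.6]), array([59.5, 15.9]), 4.11)
```

View pics/w_rel_c.png

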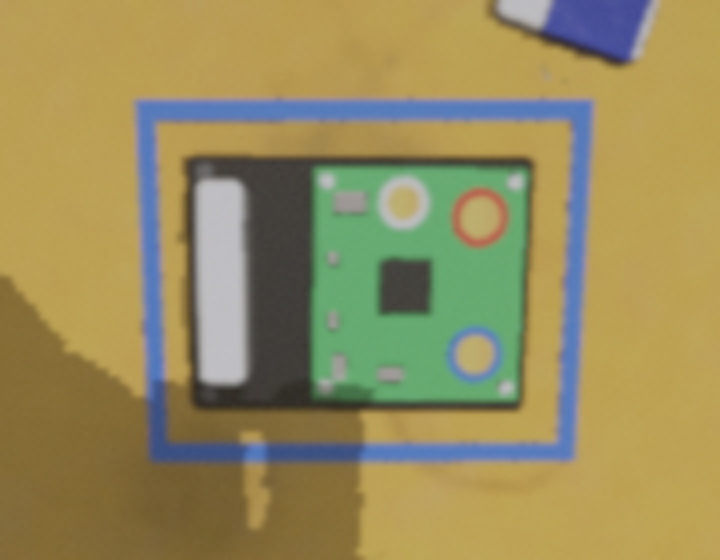

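The sled sits squarely inside the blue tape; the red-ringed point is at about (0.650,0.1415). Next is the probe, using the wrist picture taken on the way.

Run:
```python
from h import *
import json
s=json.load(open('w_probe.json')); im=cv2.imread('pics/w_probe.png')
cv2.imwrite('pics/pc.png',cv2.resize(im[70:170,190:320],None,fx=5.5,fy=5.5,interpolation=cv2.INTER_CUBIC))
h=cv2.cvtColor(im,cv2.COLOR_BGR2HSV)
r=cv2.inRange(h,(0,130,50),(9,255,255))|cv2.inRange(h,(172,130,50),(180,255,255)); m=np.zeros_like(r); m[70:170,190:320]=r[70:170,190:320]
n,l,st,c=cv2.connectedComponentsWithStats(m); k=1+np.argmax(st[1:,4]); print(st[k],c[k])
print(unproj('wrist',[c[k]],.11,s),unproj('wrist',[c[k]],.127,s))
for z in (.03,.06,.09,.127): print(z,proj('wrist',[[.45,-.245,z]],s))
```

```text
[244 112  14  13 147] [250.16326531 117.84353741]
[[ 0.44852522 -0.24402557  0.11      ]] [[ 0.44840593 -0.24557141  0.127     ]]
0.03 [[255.50412161 118.60736348]]
0.06 [[254.0494104 118.0290476]]
0.09 [[252.39105013 117.3697441 ]]
0.127 [[249.99579171 116.41742495]]
```

View pics/pc.png

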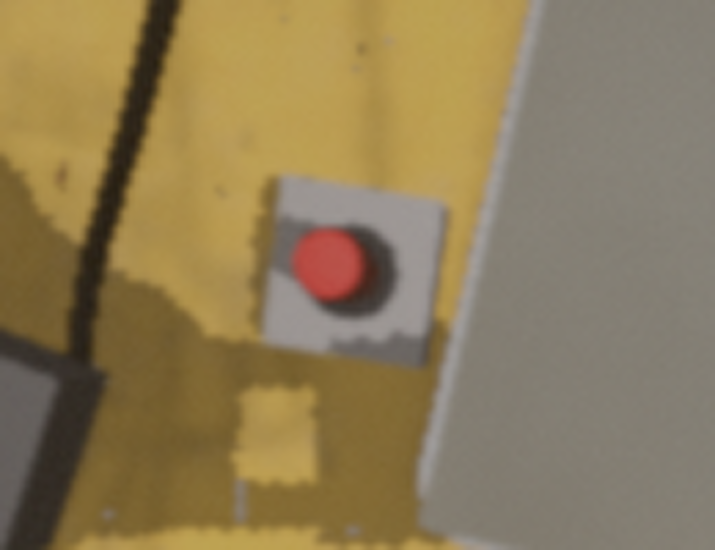

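The enlarged crop shows the red barrel top at wrist pixel (250,118), centred on the small stand, which puts the probe axis at (0.4484,-0.2455). I'll go back high and turn the gripper about 90°, so its long side lies along x there and clears the hot-air stand.

Call:
{"name": "carry_out", "arguments": {"rows": [[[0,0,-3.5],0,4.5],[[-1,1.5,-7],0,4.5],[[-3,4,-9.5],0,4.5],[[-4.5,6,-12],0,4.5],[[-6,8,-12.8],0,4.5]]}}

```text
t: 10.35
eef_pos: [0.4954, 0.0913, 0.3742]
orientation: [[0.996, 0.089, 0.005], [0.089, -0.996, 0.001], [0.005, -0.001, -1.0]]
ft_force: [0.4, 0.1, -0.3]
finger_gap: 0.0452
grip_force: 0.0
```

Call:
{"name": "carry_out", "arguments": {"rows": [[[-1.3,1.7,0],-7,4.5],[[-2.6,3.4,0],-14,4.5],[[-3.9,5.1,0],-21,4.5],[[-5.2,6.8,0],-28,4.5],[[-6.3,8.6,0],-35,4.5]]}}

```text
t: 10.77
eef_pos: [0.4388, -0.0006, 0.3707]
orientation: [[0.761, 0.649, -0.0], [0.649, -0.761, -0.0], [-0.0, 0.0, -1.0]]
ft_force: [0.6, -0.8, -0.3]
finger_gap: 0.0451
grip_force: 0.0
```

Call:
{"name": "carry_out", "arguments": {"rows": [[[0,0,0],-7,4.5],[[0,0,0],-14,4.5],[[0,0,0],-21,4.5],[[0,0,0],-28,4.5],[[0,0,0],-35,4.5]]}}

```text
t: 11.18
eef_pos: [0.4396, 0.0, 0.3706]
orientation: [[0.251, 0.968, -0.0], [0.968, -0.251, 0.0], [0.0, -0.0, -1.0]]
ft_force: [-0.2, 0.2, -0.3]
finger_gap: 0.0452
grip_force: 0.0
```

Call:
{"name": "carry_out", "arguments": {"rows": [[[0,0,0],-7,4.5],[[0,0,0],-14,4.5],[[0,0,0],-20,4.5],[[0,0,0],-20,4.5],[[0,0,0],-20,4.5]]}}

```text
t: 11.6
eef_pos: [0.4396, 0.0001, 0.3706]
orientation: [[-0.086, 0.996, -0.0], [0.996, 0.086, 0.0], [0.0, -0.0, -1.0]]
ft_force: [-0.1, 0.1, -0.5]
finger_gap: 0.0449
grip_force: 0.0
```

Call:
{"name": "carry_out", "arguments": {"rows": [[[-2,-0.1,0],0,4.5],[[-5,-0.25,0],0,4.5],[[-8,-0.4,0],0,4.5],[[-11,-0.55,0],0,4.5],[[-14,-0.7,0],0,4.5]]}}

```text
t: 12.02
eef_pos: [0.4449, -0.1415, 0.3708]
orientation: [[-0.085, 0.996, 0.0], [0.996, 0.085, -0.0], [-0.0, 0.0, -1.0]]
ft_force: [1.0, 0.6, -0.1]
finger_gap: 0.0448
grip_force: 0.0
```

Call:
{"name": "carry_out", "arguments": {"rows": [[[-3,-0.15,0],0,4.5],[[-6,-0.3,0],0,4.5],[[-8.5,-0.4,0],0,4.5],[[-10.5,-0.5,0],0,4.5],[[-10.5,-0.5,0],0,4.5]]}}

```text
t: 12.43
eef_pos: [0.4484, -0.2499, 0.3699]
orientation: [[-0.079, 0.997, -0.001], [0.997, 0.079, -0.0], [-0.0, -0.001, -1.0]]
ft_force: [0.5, 0.0, 0.3]
finger_gap: 0.0453
grip_force: 0.0
```

Call:
{"name": "carry_out", "arguments": {"rows": [[[0,0,3],0,4.5],[[0,0,7],0,4.5],[[0,0,11],0,4.5],[[0,0,15],0,4.5],[[0,0,18],0,4.5]]}}

```text
t: 12.85
eef_pos: [0.4482, -0.2438, 0.1879]
orientation: [[-0.087, 0.996, -0.002], [0.996, 0.087, 0.001], [0.002, -0.002, -1.0]]
ft_force: [-0.3, 1.3, 0.9]
finger_gap: 0.045
grip_force: 0.0
```

Call:
{"name": "carry_out", "arguments": {"rows": [[[0,0,0],0,4.5],[[0,0,0],0,4.5],[[0,0,0],0,4.5],[[0,0,0],0,4.5],[[0,0,0],0,4.5]]}}

```text
t: 13.27
eef_pos: [0.4507, -0.2457, 0.1929]
orientation: [[-0.088, 0.996, 0.003], [0.996, 0.088, -0.002], [-0.002, 0.003, -1.0]]
ft_force: [0.2, 0.3, -0.5]
finger_gap: 0.0448
grip_force: 0.0
```

Run:
```python
from h import *
s,im=snap('wrist','w_p2.png'); print(s['eef_pos'],np.round(s['orientation'],3))
h=cv2.cvtColor(im,cv2.COLOR_BGR2HSV)
r=cv2.inRange(h,(0,150,70),(9,255,255))|cv2.inRange(h,(172,150,70),(180,255,255))
n,l,st,c=cv2.connectedComponentsWithStats(r)
for k in range(1,n):
  if st[k][4]>60: print(st[k],c[k],unproj('wrist',[c[k]],.127,s))
print(proj('wrist',[[.4484,-.2455,.127],[.4484,-.2455,.05]],s))
```

```text
[ 0.45068473 -0.24565347  0.19286048] [[-0.088  0.996  0.003]
 [ 0.996  0.088 -0.002]
 [-0.002  0.003 -1.   ]]
[269 201  15   9  87] [276.03448276 205.25287356] [[ 0.44743421 -0.22861642  0.127     ]]
[268 213  17  19 265] [275.98867925 222.30566038] [[ 0.44859941 -0.24236303  0.127     ]]
[[275.3892274  226.07338895]
 [275.71767203 202.62865097]]
```

View pics/w_p2.png

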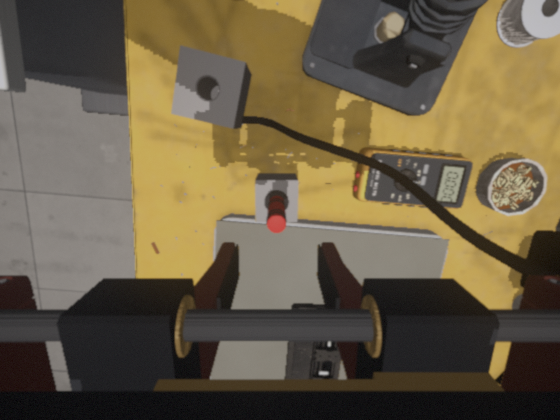

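The picture shows the probe's red top at (276,223), midway between the fingers at columns 228 and 328. I'll descend and grip it.

Call:
{"name": "carry_out", "arguments": {"rows": [[[0.1,0,2],0,4.5],[[0.1,0,4.5],0,4.5],[[0.1,0,7],0,4.5],[[0.1,0,9.5],0,4.5],[[0.1,0,11.5],0,4.5]]}}

```text
t: 13.73
eef_pos: [0.4494, -0.2445, 0.0751]
orientation: [[-0.088, 0.996, 0.001], [0.996, 0.088, -0.001], [-0.001, 0.001, -1.0]]
ft_force: [-0.2, -0.1, -0.0]
finger_gap: 0.0455
grip_force: 0.0
```

Call:
{"name": "carry_out", "arguments": {"rows": [[[0,0,0],0,4.5],[[0,0,0],0,4.5],[[0,0,0],0,4.5],[[0,0,0],0,4.5],[[0,0,0],0,4.5]]}}

```text
t: 14.15
eef_pos: [0.4502, -0.2447, 0.0772]
orientation: [[-0.088, 0.996, 0.002], [0.996, 0.088, -0.001], [-0.002, 0.002, -1.0]]
ft_force: [-0.4, 0.3, 0.3]
finger_gap: 0.045
grip_force: 0.0
```

Call:
{"name": "carry_out", "arguments": {"rows": [[[0,0,0],0,2.2],[[0,0,0],0,2.2],[[0,0,0],0,1.4],[[0,0,0],0,1.4],[[0,0,0],0,1.4]], "squeeze": 20}}

```text
t: 14.57
eef_pos: [0.4492, -0.2442, 0.0757]
orientation: [[-0.089, 0.996, 0.0], [0.996, 0.089, -0.0], [-0.0, 0.0, -1.0]]
ft_force: [0.7, -0.8, -0.9]
finger_gap: 0.0159
grip_force: 2.3
```

Call:
{"name": "carry_out", "arguments": {"rows": [[[0,0,0],0,1.2],[[0,0,0],0,1.2],[[0,0,0],0,1.2],[[0,0,0],0,1.2],[[0,0,0],0,1.2]]}}

```text
t: 14.98
eef_pos: [0.4492, -0.2442, 0.0757]
orientation: [[-0.089, 0.996, -0.0], [0.996, 0.089, -0.0], [-0.0, -0.0, -1.0]]
ft_force: [-0.1, -0.1, 0.9]
finger_gap: 0.0155
grip_force: 20.0
```

Gripped. The free tip point is 63.7 mm below the TCP, so the final TCP height is about 0.075. I'll lift straight up, clear of the hot-air handle.

Call:
{"name": "carry_out", "arguments": {"rows": [[[0,0,-0.8],0,1.2],[[0,0,-2],0,1.2],[[0,0,-4],0,1.2],[[0,0,-6],0,1.2],[[0,0,-8.5],0,1.2]]}}

```text
t: 15.4
eef_pos: [0.4487, -0.2438, 0.1618]
orientation: [[-0.089, 0.996, -0.001], [0.996, 0.089, 0.001], [0.001, -0.001, -1.0]]
ft_force: [0.8, 0.2, -1.4]
finger_gap: 0.0155
grip_force: 20.0
```

Call:
{"name": "carry_out", "arguments": {"rows": [[[0,0,-3],0,1.2],[[0,0,-6],0,1.2],[[0,0,-9],0,1.2],[[0,0,-12],0,1.2],[[0,0,-15],0,1.2]]}}

```text
t: 15.82
eef_pos: [0.4488, -0.2437, 0.3134]
orientation: [[-0.089, 0.996, 0.001], [0.996, 0.089, -0.0], [-0.0, 0.001, -1.0]]
ft_force: [1.0, -0.2, -0.9]
finger_gap: 0.0157
grip_force: 20.0
```

Call:
{"name": "carry_out", "arguments": {"rows": [[[0,0,-3],0,1.2],[[0,0,-6],0,1.2],[[0,0,-9],0,1.2],[[0,0,-10],0,1.2],[[0,0,-10],0,1.2]]}}

```text
t: 16.23
eef_pos: [0.4502, -0.2441, 0.4141]
orientation: [[-0.089, 0.996, 0.005], [0.996, 0.089, -0.003], [-0.003, 0.005, -1.0]]
ft_force: [-0.2, 0.8, -0.7]
finger_gap: 0.0158
grip_force: 20.0
```

Call:
{"name": "carry_out", "arguments": {"rows": [[[1,0,0],0,1.2],[[3,0,0],0,1.2],[[5,0,0],0,1.2],[[7,0,0],0,1.2],[[9,0,0],0,1.2]]}}

```text
t: 16.65
eef_pos: [0.4398, -0.1526, 0.4082]
orientation: [[-0.089, 0.996, -0.004], [0.996, 0.089, 0.002], [0.002, -0.004, -1.0]]
ft_force: [0.4, 0.2, -0.8]
finger_gap: 0.0159
grip_force: 20.0
```

Call:
{"name": "carry_out", "arguments": {"rows": [[[2,1,0],0,1.2],[[4,2,0],0,1.2],[[6,3,0],0,1.2],[[8,4,0],0,1.2],[[10,5,0],0,1.2]]}}

```text
t: 17.07
eef_pos: [0.4809, -0.0487, 0.4084]
orientation: [[-0.089, 0.996, -0.004], [0.996, 0.089, 0.0], [0.001, -0.004, -1.0]]
ft_force: [0.1, 0.3, -0.9]
finger_gap: 0.0157
grip_force: 20.0
```

Call:
{"name": "carry_out", "arguments": {"rows": [[[2,1,0],0,1.2],[[4,2,0],0,1.2],[[6,3,0],0,1.2],[[8,4,0],0,1.2],[[10,5,0],0,1.2]]}}

```text
t: 17.48
eef_pos: [0.5218, 0.0551, 0.4083]
orientation: [[-0.09, 0.996, -0.004], [0.996, 0.09, -0.0], [0.0, -0.004, -1.0]]
ft_force: [-0.5, -0.1, -0.5]
finger_gap: 0.0157
grip_force: 20.0
```

Call:
{"name": "carry_out", "arguments": {"rows": [[[2,1,1],0,1.2],[[4,2,3],0,1.2],[[6,3,6],0,1.2],[[6.5,3,9],0,1.2],[[6.5,3,12],0,1.2]]}}

```text
t: 17.9
eef_pos: [0.5449, 0.1241, 0.2873]
orientation: [[-0.094, 0.996, -0.004], [0.996, 0.094, 0.001], [0.001, -0.004, -1.0]]
ft_force: [0.2, -0.6, -0.7]
finger_gap: 0.0159
grip_force: 20.0
```

Run:
```python
from h import *
s=arm.get_state(); print(s['eef_pos'],np.round(s['joint_positions'],1))
# lower shelf front edge by triangulating scene & top: lower shelf front-left corner
from scipy.optimize import least_squares
for a,b in (([148,118],[118,232]),([291,147],[247,187])):
  r=least_squares(lambda X:np.r_[proj('top',[X])[0]-a,proj('scene',[X])[0]-b],[.8,.2,.2]);print(r.x,r.cost)
```

```text
[0.54486965 0.12406079 0.28727332] [ 16.4  18.5 -44.2  98.3  13.5  68.9 -25.9]
[ 0.83539478  0.32593872 -0.06529955] 347.2452869081873
[ 0.74916423 -0.01699837 -0.00346656] 1.4022129460901764
```

The shelf post foot is at x≈0.75, so I'll turn the gripper's narrow side towards it (+90°) before going over the board.

Call:
{"name": "carry_out", "arguments": {"rows": [[[0,0,0],7,1.2],[[0,0,0],14,1.2],[[0,0,0],21,1.2],[[0,0,0],28,1.2],[[0,0,0],35,1.2]]}}

```text
t: 18.32
eef_pos: [0.5451, 0.1213, 0.2882]
orientation: [[0.503, 0.864, -0.004], [0.864, -0.503, -0.001], [-0.003, -0.003, -1.0]]
ft_force: [0.4, -0.1, -0.5]
finger_gap: 0.0155
grip_force: 20.0
```

Call:
{"name": "carry_out", "arguments": {"rows": [[[0,0,0],7,1.2],[[0,0,0],14,1.2],[[0,0,0],21,1.2],[[0,0,0],28,1.2],[[0,0,0],35,1.2]]}}

```text
t: 18.73
eef_pos: [0.5451, 0.1212, 0.2883]
orientation: [[0.908, 0.419, -0.004], [0.419, -0.908, -0.001], [-0.004, -0.001, -1.0]]
ft_force: [-0.5, -0.2, -0.8]
finger_gap: 0.0154
grip_force: 20.0
```

Call:
{"name": "carry_out", "arguments": {"rows": [[[0,0,0],7,1.2],[[0,0,0],14,1.2],[[0,0,0],20,1.2],[[0,0,0],20,1.2],[[0,0,0],20,1.2]]}}

```text
t: 19.15
eef_pos: [0.5457, 0.1212, 0.289]
orientation: [[0.996, 0.093, -0.003], [0.093, -0.996, -0.001], [-0.003, 0.0, -1.0]]
ft_force: [0.5, -0.5, -1.2]
finger_gap: 0.0159
grip_force: 20.0
```

Call:
{"name": "carry_out", "arguments": {"rows": [[[0,0,3],0,1.2],[[0,0,6],0,1.2],[[0,0,8],0,1.2],[[0,0,8],0,1.2],[[0,0,8],0,1.2]]}}

```text
t: 19.57
eef_pos: [0.5461, 0.1208, 0.2096]
orientation: [[0.996, 0.091, -0.003], [0.091, -0.996, -0.0], [-0.003, 0.0, -1.0]]
ft_force: [0.1, 0.2, -1.1]
finger_gap: 0.016
grip_force: 20.0
```

Call:
{"name": "carry_out", "arguments": {"rows": [[[0,0,0],0,1.2],[[0,0,0],0,1.2],[[0,0,0],0,1.2],[[0,0,0],0,1.2],[[0,0,0],0,1.2]]}}

```text
t: 19.98
eef_pos: [0.5476, 0.121, 0.2114]
orientation: [[0.996, 0.089, 0.001], [0.089, -0.996, 0.0], [0.001, -0.0, -1.0]]
ft_force: [0.3, -0.0, -0.8]
finger_gap: 0.0156
grip_force: 20.0
```

Call:
{"name": "carry_out", "arguments": {"rows": [[[2,-0.2,0],0,1.2],[[4.5,-0.5,0],0,1.2],[[7,-0.8,0],0,1.2],[[9.2,-1,0],0,1.2],[[10.4,-1.1,0],0,1.2]]}}

```text
t: 20.4
eef_pos: [0.6521, 0.1414, 0.2107]
orientation: [[0.996, 0.088, 0.001], [0.088, -0.996, 0.001], [0.001, -0.0, -1.0]]
ft_force: [0.2, 0.2, -1.5]
finger_gap: 0.0156
grip_force: 20.0
```

Call:
{"name": "carry_out", "arguments": {"rows": [[[0,0,2],0,1.2],[[0,0,4.5],0,1.2],[[0,0,7],0,1.2],[[0,0,9],0,1.2],[[0,0,10.5],0,1.2]]}}

```text
t: 20.82
eef_pos: [0.6491, 0.1407, 0.1037]
orientation: [[0.996, 0.089, -0.002], [0.089, -0.996, -0.001], [-0.002, 0.0, -1.0]]
ft_force: [0.2, -0.5, -1.0]
finger_gap: 0.016
grip_force: 20.0
```

Call:
{"name": "carry_out", "arguments": {"rows": [[[0,0,0],0,1.2],[[0,0,0],0,1.2],[[0,0,0],0,1.2],[[0,0,0],0,1.2],[[0,0,0],0,1.2]]}}

```text
t: 21.23
eef_pos: [0.6507, 0.1414, 0.1072]
orientation: [[0.996, 0.089, 0.002], [0.089, -0.996, 0.001], [0.002, -0.0, -1.0]]
ft_force: [-0.2, -0.0, -0.8]
finger_gap: 0.0155
grip_force: 20.0
```

Run:
```python
from h import *
s,im=snap('wrist','w_t.png'); p=np.array(s['eef_pos']);print(p,np.round(s['orientation'],3),s['ft_force'])
R=np.array(s['orientation']); tip=p+R@[0,0,.0637]; print('tip',tip)
print('tip px',proj('wrist',[tip],s),'tp px',proj('wrist',[[.650,.1415,.016]],s))
cv2.imwrite('pics/w_tc.png',cv2.resize(im[100:280,180:400],None,fx=3.3,fy=3.3,interpolation=cv2.INTER_CUBIC))
```

```text
[0.65072407 0.14138206 0.10716866] [[ 0.996  0.089  0.002]
 [ 0.089 -0.996  0.001]
 [ 0.002 -0.    -1.   ]] [-0.17468687 -0.03674616 -0.76161988]
tip [0.6508739  0.1414158  0.04346885]
tip px [[279.85973994 224.74895527]] tp px [[279.47018802 216.02189789]]
```

View pics/w_tc.png

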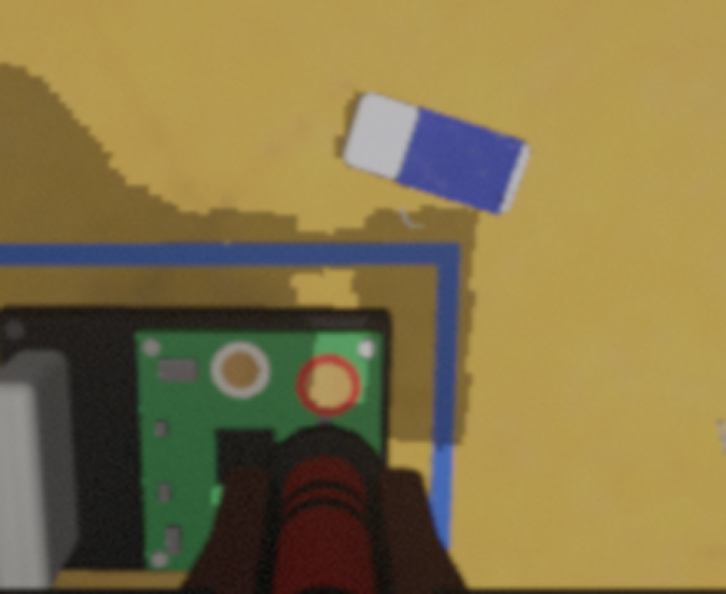

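The crop shows the red ring centre at wrist pixel (279.4,216.7), which agrees with the prediction to under 1 mm. The probe covers its own tip, so I'll check its seat in the grip from the collar's front edge.

Run:
```python
from h import *
s=arm.get_state(); im=cv2.imread('pics/w_t.png'); p=np.array(s['eef_pos']);R=np.array(s['orientation'])
for ox in (-.002,0,.002):
  for z in (.0207,.0257): print(ox,z,proj('wrist',[p+R@[ox+.0125,0,z]],s))
print(im[218:240,276:283].astype(int).mean((1,2)).round())
h=cv2.cvtColor(im,cv2.COLOR_BGR2HSV)
for u in (279,):
  for v in range(218,246): print(v,im[v,u-1:u+2].mean(0).round(),end=' ')
print('ring',unproj('wrist',[[279.4,216.7]],.016,s))
```

```text
-0.002 0.0207 [[280.35042034 229.8301641 ]]
-0.002 0.0257 [[280.28720221 227.33776207]]
0 0.0207 [[280.35921403 226.82697594]]
0 0.0257 [[280.29561076 224.40120938]]
0.002 0.0207 [[280.36805952 223.80698551]]
0.002 0.0257 [[280.30406763 221.4486231 ]]
[142. 142. 142. 139. 130. 101.  78.  75.  74.  66.  49.  30.  27.  31.
  31.  30.  30.  29.  29.  30.  33.  36.]
218 [ 95. 152. 179.] 219 [ 95. 153. 180.] 220 [ 95. 152. 180.] 221 [ 94. 152. 179.] 222 [ 89. 142. 173.] 223 [ 64. 100. 150.] 224 [ 44.  58. 134.] 225 [ 47.  56. 124.] 226 [60. 74. 91.] 227 [58. 70. 66.] 228 [39. 48. 45.] 229 [22. 29. 31.] 230 [24. 27. 31.] 231 [29. 31. 35.] 232 [28. 32. 35.] 233 [27. 30. 34.] 234 [25. 30. 32.] 235 [27. 30. 35.] 236 [26. 29. 33.] 237 [24. 28. 38.] 238 [20. 25. 54.] 239 [18. 23. 65.] 240 [19. 24. 68.] 241 [18. 24. 68.] 242 [16. 23. 68.] 243 [20. 25. 69.] 244 [19. 24. 65.] 245 [16. 23. 51.] ring [[0.64924543 0.1414253  0.016     ]]
```

Call:
{"name": "carry_out", "arguments": {"rows": [[[0.1,0,0.5],0,1.2],[[0.1,0,1],0,1.2],[[0.1,0,1.5],0,1.2],[[0.1,0,2],0,1.2],[[0.1,0,2.3],0,1.2]]}}

```text
t: 21.7
eef_pos: [0.6503, 0.141, 0.0814]
orientation: [[0.996, 0.089, -0.001], [0.089, -0.996, -0.0], [-0.001, 0.0, -1.0]]
ft_force: [0.1, -0.2, -0.4]
finger_gap: 0.0153
grip_force: 20.0
```

Call:
{"name": "carry_out", "arguments": {"rows": [[[0,0,0],0,1.2],[[0,0,0],0,1.2],[[0,0,0],0,1.2],[[0,0,0],0,1.2],[[0,0,0],0,1.2]]}}

```text
t: 22.12
eef_pos: [0.651, 0.1412, 0.083]
orientation: [[0.996, 0.089, 0.001], [0.089, -0.996, 0.0], [0.001, -0.0, -1.0]]
ft_force: [-0.0, -0.4, -0.7]
finger_gap: 0.0156
grip_force: 20.0
```

Call:
{"name": "carry_out", "arguments": {"rows": [[[0,0,0],0,1.2],[[0,0,0],0,1.2],[[0,0,0],0,1.2],[[0,0,0],0,1.2],[[0,0,0],0,1.2]]}}

```text
t: 22.53
eef_pos: [0.6509, 0.1412, 0.0827]
orientation: [[0.996, 0.089, 0.0], [0.089, -0.996, -0.0], [0.0, 0.0, -1.0]]
ft_force: [0.0, -0.3, 0.0]
finger_gap: 0.0157
grip_force: 20.0
```

Call:
{"name": "carry_out", "arguments": {"rows": [[[0,0,0],0,1.2],[[0,0,0],0,1.2],[[0,0,0],0,1.2],[[0,0,0],0,1.2],[[0,0,0],0,1.2]]}}

```text
t: 22.95
eef_pos: [0.6508, 0.1412, 0.0827]
orientation: [[0.996, 0.089, 0.0], [0.089, -0.996, -0.0], [0.0, 0.0, -1.0]]
ft_force: [0.1, 0.5, -0.8]
finger_gap: 0.0158
grip_force: 20.0
```

Call:
{"name": "carry_out", "arguments": {"rows": [[[0,0,0],0,1.2],[[0,0,0],0,1.2],[[0,0,0],0,1.2],[[0,0,0],0,1.2],[[0,0,0],0,1.2]]}}

```text
t: 23.37
eef_pos: [0.6509, 0.1412, 0.0827]
orientation: [[0.996, 0.089, 0.0], [0.089, -0.996, -0.0], [0.0, 0.0, -1.0]]
ft_force: [-0.6, -0.2, -0.2]
finger_gap: 0.0159
grip_force: 20.0
```

Call:
{"name": "carry_out", "arguments": {"rows": [[[0,0,0.15],0,1.2],[[0,0,0.3],0,1.2],[[0,0,0.45],0,1.2],[[0,0,0.6],0,1.2],[[0,0,0.7],0,1.2]]}}

```text
t: 23.78
eef_pos: [0.651, 0.1412, 0.0756]
orientation: [[0.996, 0.089, 0.0], [0.089, -0.996, 0.0], [0.0, -0.0, -1.0]]
ft_force: [0.2, 0.5, 1.7]
finger_gap: 0.0155
grip_force: 20.0
```

Call:
{"name": "carry_out", "arguments": {"rows": [[[0,0,0.1],0,1.2],[[0,0,0.1],0,1.2],[[0,0,0.1],0,1.2],[[0,0,0.1],0,1.2],[[0,0,0.1],0,1.2]]}}

```text
t: 24.2
eef_pos: [0.651, 0.1412, 0.0748]
orientation: [[0.996, 0.089, 0.0], [0.089, -0.996, 0.0], [0.0, -0.0, -1.0]]
ft_force: [-1.2, -1.2, 1.2]
finger_gap: 0.0155
grip_force: 20.0
```

Call:
{"name": "carry_out", "arguments": {"rows": [[[0,0,0],0,1.2],[[0,0,0],0,1.2],[[0,0,0],0,1.2],[[0,0,0],0,1.2],[[0,0,0],0,1.2]]}}

```text
t: 24.62
eef_pos: [0.651, 0.1412, 0.0747]
orientation: [[0.996, 0.089, 0.0], [0.089, -0.996, 0.0], [0.0, -0.0, -1.0]]
ft_force: [-0.6, -0.2, 2.1]
finger_gap: 0.0159
grip_force: 20.0
```

Run:
```python
from h import *
F=[];Z=[]
for i in range(14):
    im=arm.camera('wrist'); s=arm.get_state(); F.append(s['ft_force']);Z.append(s['eef_pos'])
print(np.mean(F,0),np.std(F,0),np.mean(Z,0),np.round(s['orientation'],3)); 
cv2.imwrite('pics/fin.png',cv2.resize(im[100:280,180:400],None,fx=3.3,fy=3.3,interpolation=cv2.INTER_CUBIC))
```

```text
[ 2.14363389e-01 -6.15854555e-04  1.67750411e+00] [0.40808551 0.3547243  0.41844858] [0.65089744 0.14120128 0.07468102] [[ 0.996  0.089  0.   ]
 [ 0.089 -0.996  0.   ]
 [ 0.    -0.    -1.   ]]
```

View pics/fin.png

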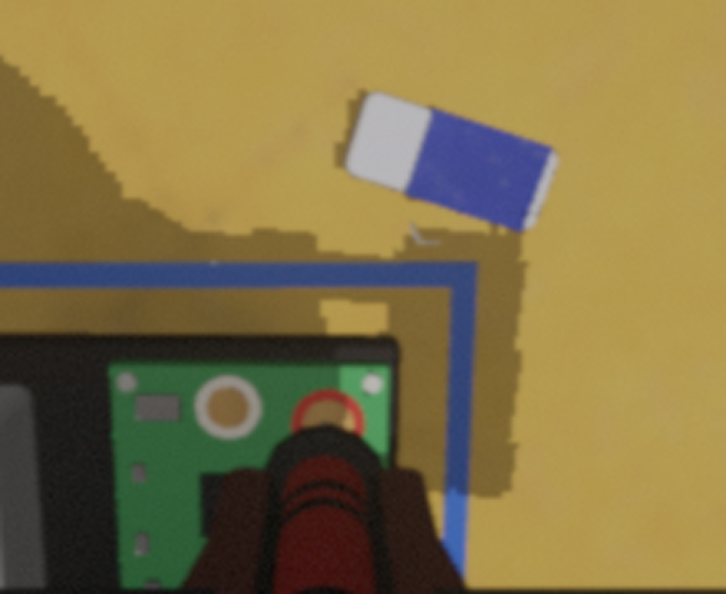

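The final view shows the red ring centred at wrist pixel (279,229), where the probe tip should be. The contact force is about 2.3 N, which is half-way on the spring, and the sled hasn't moved. Handing in.

```bash
python3 -c "
from bench import arm
print(arm.close_job())"
```

```text
the job is handed in; nothing more can be done
None
```

I slid the sled into the blue outline, about 1–2 mm off centre and parallel to the tape, and let go of it. The probe is held upright on the red-ringed point with about 2.3 N, close to half-way in, and I handed the job in; the hand-in returned no verdict.

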